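# Send an order carrier down the gravity rail

### The job

Pick up the order carrier by its yellow handle and set its rollers gently on the rail at the high end, above the red gate. Still holding it, push it down the rail through the sprung gate until the gate snaps shut behind it, without forcing it against the rail; then let go and let it roll by itself to the stop. Leave the other goods on the counter where they are.

Things in the scene. Friction and masses are not known exactly. Their poses are not given: they have to be found in the camera images.
- carrier_grip (a point): Centre of the yellow handle on top of the loose blue order carrier (about 0.34 kg). Handle: 16 mm thick along x, 40 mm long along y, 46 mm high; its top is 20 mm above this point, the blue head under it 25 mm below. This point is 187 mm above the underside of the tray the carrier stands on. Axes: z up, y the rolling direction (when hung, +y points up the rail), x across.
- carrier_tread (a point): Midway between the carrier's two free-turning rollers, at the underside of their treads, where the rail's top comes; 65 mm below carrier_grip. Rollers 30 mm apart along y; groove between flanges 14 mm wide; flanges hang 4.5 mm lower. Blue head: 26 to 40 mm above, x -29 to 17 mm, y -25 to 25 mm.
- carrier_lid (a point): Centre of the top of the red-lidded jar fixed in the carrier's 70 x 70 mm tray, 46 mm above the tray's underside, 76 mm below carrier_tread. From here up to the flanges is the open gap for the rail; one flat arm at x = -24 to -29 mm joins tray and head, so the rail enters the gap from the carrier's +x side.
- rail_foot (a point): On the counter straight below the centre line of the rail's low end. Axes: y level, towards the high end; x across, away from the robot; z up. The rail (bar 8 mm wide, 14 mm deep, 330 mm long) rises along +y at a tilt of 0.15 rad. It is clamped by hand at any height: its top at the low end is 131 to 169 mm above this point (40 mm more at 268 mm along); find it by touch or sight.
- stand: The rail's fixed stand, origin and axes as rail_foot. Posts to 235 mm high at x = 65 to 81 mm; the -x side is open. Rubber bushes let the rail give about 0.2 mm per N. Level distances along y from rail_foot: stop face 22 mm (carrier_tread ends at about 46), gate 205, set carrier_tread down at 250 to 290. Over 15 N between held carrier and rail or gate is rough.
- gate (a joint): Red gate arm, 28 mm long, 32 mm above the rail, on a pin 35 mm to its +x side. 0 rad shut across the rail (spring), grows as the carrier's head pushes it downhill (up to about 7 N, also pressing to -x), about 1.05 with the head alongside, 1.4 at most. Snaps shut when carrier_tread is under about 158 mm along: let go there, well above 100 mm, to roll on alone.
- jar: White jar with red lid, loose bystander, 64 mm across, 75 mm high; origin at its underside.
- bottle: Amber bottle with white cap, loose bystander, 48 mm across, 100 mm high; origin at its underside.
- carton: White and blue carton, loose bystander, 50 x 70 x 85 mm high; origin at its underside.
There are look-alikes about, which are no part of the job. There is more than one size of the part that bears carrier_grip; the job needs the middle-sized.

How it is judged:
On the way, in this order (a step that is already met when the one before it is completed fails the run):
1. the held carrier rests with its rollers on the rail, above the gate, the gate still shut (contact force between carrier and rail above 0.5 N and contact force between the fingers and carrier above 0.5 N and y of carrier_tread in the frame of rail_foot above 0.242 m and x of carrier_tread in the frame of rail_foot between -0.006 and 0.006 m and value of joint gate below 0.15 rad), for 0.2 s.
2. the held carrier, on the rail, pushes the gate open (value of joint gate above 0.7 rad and contact force between carrier and rail above 0.5 N and contact force between the fingers and carrier above 0.3 N and x of carrier_tread in the frame of rail_foot between -0.008 and 0.008 m), for 0.1 s.
3. the carrier is through, the gate shut behind it, and it is let go (value of joint gate below 0.12 rad and y of carrier_tread in the frame of rail_foot below 0.18 m and contact force between the fingers and carrier below 0.1 N), for 0.05 s.
At the end, for the whole second after the job is handed in: The carrier hangs at rest (under 20 mm/s) on the rail against the stop: carrier_tread 35 to 55 mm along from rail_foot, within 7 mm across, bearing on the rail (over 0.5 N), tilted under 0.3 rad; the gate is shut (under 0.12 rad) (y of carrier_tread in the frame of rail_foot between 0.035 and 0.055 m and x of carrier_tread in the frame of rail_foot between -0.007 and 0.007 m and contact force between carrier and rail above 0.5 N and angle between carrier_tread's own z axis and vertical below 0.3 rad and linear speed of carrier below 0.02 m/s and value of joint gate below 0.12 rad); the robot touches nothing.
It fails at once if the held carrier is forced against the rail or gate (over 15 N) (contact force between carrier and rail above 15 N and contact force between the fingers and carrier above 0.3 N).
It fails at once if the carrier is carried or pushed by hand on the last stretch, instead of rolling by itself (y of carrier_tread in the frame of rail_foot below 0.095 m and horizontal distance between carrier_tread and rail_foot below 0.1 m and contact force between carrier and rail above 0.3 N and contact force between the fingers and carrier above 0.3 N).
It fails at once if the robot strikes the rail stand or pushes the gate itself (contact force between the arm and stand above 15 N or contact force between the arm and rail above 15 N).
It fails at once if a bystander is disturbed (distance of any of jar, bottle, carton from where it was at the start of the episode above 0.015 m).
It also fails if it takes over 64 s, if anything falls off the work surface, if the arm or the gripper's body presses on something with over 40 N, if the wrist force passes 120 N, or if a joint passes its speed limit or range.

### The arm

A 6-joint arm with a two-finger parallel gripper is mounted at the origin on the work surface. World frame = base frame: x ahead of the robot, y to its left, z up, the work surface at z = 0. Lengths are in m, angles in rad, forces in N, time in s.
With the tool pointing down it reaches from about 0.325 to 0.85 m from the base axis. Payload 4.4 kg.
Tool frame: the origin (TCP) lies between the finger pads; the fingertips stand 22 mm ahead of it and the grasp point (between the pads) lies 3 mm ahead of it; z points along the fingers, y is the line along which they close (so a half turn about z gives the same grasp; the last joint's range is limited). The gripper opens to 94 mm and grips with 3 to 60 N. Pads are 16 mm wide; open, the fingers measure 119 mm over their backs; the gripper's body (75 mm by 177 mm) begins 78 mm behind the grasp point.
Start: joints at [-1.252, 0.207, 1.542, -0, 1.393, -0.15], TCP at [0.26, -0.513, 0.227] pointing down, gripper open.
Joint ranges: [-2.73, 2.73], [-0.86, 2.22], [0.23, 2.46], [-1.11, 4.25], [0.08, 2.63], [-2.82, 2.82]. Speed limits (rad/s): [2.79, 2.79, 3.14, 3.14, 3.14, 3.14].

### API

Orientations are given as a unit quaternion [x, y, z, w].
In Python, from plant import manip gives the robot as it stands.
- The arm moves only by the tool step_arm, never from a script. Its argument "rows" is a list of rows, each a list of 5 numbers: the shift along the tool's x, y, z in mm, then the turn about the tool's z in degrees, then the closure in counts, from 0 (fully open) to 255 (shut). In form: [[tx, ty, tz, turn, gripper], ...]. A call has 1 to 8 rows; each row is the pose to reach, as a shift and turn from the pose commanded when the call began, along the tool's axes at that moment; what a row does not reach only later rows make up. A row lasts 1/12 s, in which the tool goes at most 41.7 mm and 7.16 degrees, less where a joint would pass 70% of its speed; a pose out of reach is approached as far as the arm can. A call with a gripper value outside its range is refused whole. The fingers move at their own pace and stop on an object; the grip force is fixed at half the most. Time passes only in rows, so rows that repeat a pose let the fingers close. It gives the time, the measured TCP pose, the force, the opening and the grip force at its end, in the units of the state.
- manip.read_state(): the state, without advancing time (a new reading comes with each control period).
- manip.read_camera(name): name is "scene" or "top"; returns a dict with "frame" (400x640x3 uint8, red, green, blue), "vertical_fov" (degrees; the focal length in pixels is half the picture's height over the tangent of half this angle, whatever the lens; pixels are square), "cx", "cy" (the principal point, pixels), "extrinsics" (4x4, takes a point from camera to world coordinates). Camera axes: x right, y up, looking along -z (the intrinsics and any distortion apply to the point x, -y, -z); pixel columns grow to the right and rows downward; lengths in m; the calibration is good to about 2 mm. A picture is of the moment at which its call begins. There is no depth.
- manip.job_done(): hands the job in; it is judged then, once.
Trained networks look in a picture, given as the dict that the camera call returned (one of the last four; its "shot" number tells which), for a name from the list of things; names that differ only in an ending like _2 or _b are one class to them, and where a whole thing is asked for, a point or a joint stands for the part that bears it (a point fixed in the world has none). Each returns a list of dicts, best first, with "p" (0 to 1); they miss things now and then, are a little off and sometimes report something else, mostly with a low value. They report only what shows in the picture. A call takes as long as a camera call. They do not tell look-alikes from the thing itself.
- manip.masks_of(query, picture): "region" (400x640 bool, what is visible of it) and "bbox" ([left, top, right, bottom] in pixels, round what is visible of it).
- manip.place_of(query, picture): "uv" ([column, row] in pixels: a listed point, or the origin of a listed thing).
The state is a dict: "clock": time; "joint_pos": joint angles; "dq": joint speeds; "joint_torque": joint torques, N m; "eef_pos": TCP position; "eef_rot": TCP orientation; "contact_force": force on the tool from outside, world axes, zero at the start; "ft_torque": the same for the moment, N m; "finger_gap": finger opening in m; "finger_force": force on a finger pad.
Only numpy, scipy, OpenCV 4.12 (cv2) and the standard library are available. Lean on these libraries where they do the work, as an engineer would, in place of code of your own. Each camera call takes 0.05 s, during which the arm holds its last target. There are 200 camera calls.

## Working session

There is one attempt and no reset: what is moved stays moved. The work goes in short steps, Python scripts to look and compute and a tool call to move; the robot and the scene stay as the last step left them, time stands still between calls to the robot, and variables do not carry over. Pictures are saved under pics/ and viewed, at most 14 in all, crops included, and the job is handed in when it is done.

Besides the shell and the picture viewer there is one more tool, called after "Request:" as a command line: name --pt "numbers of a row" for each row, then --argument value for the rest. step_arm: Moves the arm, as the interface text tells. Its arguments: {"type":"object","properties":{"rows":{"type":"array"}},"required":["rows"]}

```bash
mkdir -p pics; ls; cat > h.py <<'E'
import numpy as np,cv2
from plant import manip
def cam(n,save=None):
    c=manip.read_camera(n)
    if save: cv2.imwrite('pics/'+save,c['frame'][:,:,::-1])
    return c
def f(c): return 200/np.tan(np.radians(c['vertical_fov'])/2)
def ray(c,uv):
    d=np.array([(uv[0]-c['cx'])/f(c),-(uv[1]-c['cy'])/f(c),-1.]);E=np.array(c['extrinsics'])
    return E[:3,3],E[:3,:3]@d
def at_z(c,uv,z):
    o,d=ray(c,uv);return o+d*(z-o[2])/d[2]
def proj(c,P):
    E=np.array(c['extrinsics']);q=E[:3,:3].T@(np.array(P)-E[:3,3])
    return np.array([c['cx']+f(c)*q[0]/-q[2],c['cy']-f(c)*q[1]/-q[2]])
def tri(c1,u1,c2,u2):
    o1,d1=ray(c1,u1);o2,d2=ray(c2,u2);d1/=np.linalg.norm(d1);d2/=np.linalg.norm(d2)
    s=np.linalg.lstsq(np.c_[d1,-d2],o2-o1,rcond=None)[0]
    a,b=o1+s[0]*d1,o2+s[1]*d2
    return (a+b)/2,np.linalg.norm(a-b)
E
python3 - <<'E'
from h import *
a=cam('scene','s0.png');b=cam('top','t0.png')
print([ (k,v) for k,v in a.items() if k!='frame'],[ (k,v) for k,v in b.items() if k!='frame'])
for q in ['carrier_grip','carrier_tread','carrier_lid','rail_foot','stand','gate','jar','bottle','carton']:
    for n,c in(('s',a),('t',b)):
        print(q,n,[(np.round(r['uv']).tolist(),round(r['p'],2)) for r in manip.place_of(q,c)])
print(manip.read_state())
E
```

```text
pics
[('vertical_fov', 56.503205553928794), ('cx', 325.57686274516266), ('cy', 197.07599163479725), ('extrinsics', array([[-0.54119789, -0.62432551,  0.56331386,  0.91764309],
       [ 0.84087374, -0.39701106,  0.36784992,  0.26213584],
       [-0.00601626,  0.67275543,  0.73984048,  0.72579982],
       [ 0.        ,  0.        ,  0.        ,  1.        ]])), ('shot', 1)] [('vertical_fov', 52.26162278834335), ('cx', 321.18310819850035), ('cy', 198.4629735568749), ('extrinsics', array([[-0.00581346,  0.99682554, -0.07940436,  0.40003972],
       [-0.99993377, -0.00658354, -0.00943987, -0.01414422],
       [-0.00993266,  0.07934423,  0.99679779,  1.12038108],
       [ 0.        ,  0.        ,  0.        ,  1.        ]])), ('shot', 2)]
carrier_grip s [([382.0, 179.0], 0.96), ([294.0, 84.0], 0.92), ([322.0, 170.0], 0.68)]
carrier_grip t [([436.0, 282.0], 0.93), ([302.0, 254.0], 0.71), ([346.0, 217.0], 0.66)]
carrier_tread s [([292.0, 110.0], 0.91), ([324.0, 187.0], 0.9), ([378.0, 189.0], 0.56)]
carrier_tread t [([306.0, 252.0], 0.86), ([347.0, 217.0], 0.7), ([420.0, 281.0], 0.57)]
carrier_lid s [([323.0, 211.0], 0.83), ([298.0, 142.0], 0.67)]
carrier_lid t [([304.0, 256.0], 0.89), ([344.0, 217.0], 0.75), ([412.0, 272.0], 0.68), ([240.0, 214.0], 0.65)]
rail_foot s []
rail_foot t []
stand s []
stand t []Traceback (most recent call last):
  File "<stdin>", line 6, in <module>
ValueError: it knows: bottle, carrier_grip, carrier_lid, carrier_tread, carton, jar, rail_foot, stand
```

View pics/s0.png

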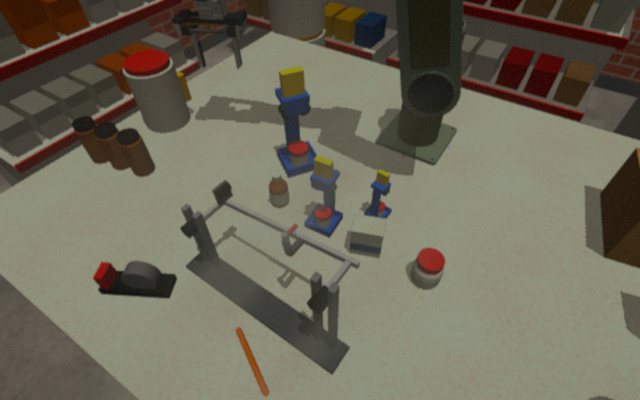

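View pics/t0.png

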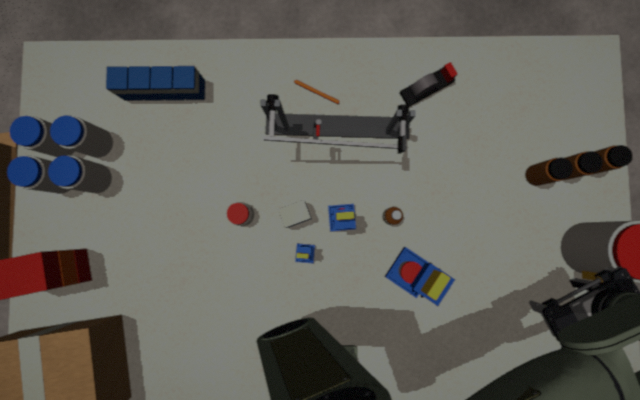

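The handles are in scene / top pixels: large (294,84)/(436,282), middle (322,170)/(346,217), small (382,179)/(302,254). I choose the middle one and check it in close crops, which also show the rail.

```bash
python3 - <<'E'
from h import *
s=cv2.imread('pics/s0.png');t=cv2.imread('pics/t0.png')
cv2.imwrite('pics/sc.png',cv2.resize(s[150:350,175:375],None,fx=3,fy=3,interpolation=cv2.INTER_CUBIC))
cv2.imwrite('pics/tc.png',cv2.resize(t[85:235,250:420],None,fx=4,fy=4,interpolation=cv2.INTER_CUBIC))
a=cam('scene');b=cam('top')
for q in ['carrier_grip','carrier_tread','carrier_lid','rail_foot','stand','jar','bottle','carton']:
    for n,c in(('s',a),('t',b)):
        print(q,n,[(np.round(r['uv'],1).tolist(),round(r['p'],2)) for r in manip.place_of(q,c)])
def near(q,c,p):
    r=[r['uv'] for r in manip.place_of(q,c) if np.hypot(*(np.array(r['uv'])-p))<30]
    return min(r,key=lambda u:np.hypot(*(np.array(u)-p)))
for q,p,m in [('carrier_grip',(322,170),(346,217)),('carrier_tread',(324,187),(347,217)),('carrier_lid',(323,211),(344,217))]:
    try:
        u,v=near(q,a,p),near(q,b,m);print(q,u,v,tri(a,u,b,v))
    except Exception as e: print(q,e)
# ends of rail by eye
print('low?',tri(a,(224,202),b,(405,151)),'high',tri(a,(356,263),b,(265,139)))
for r in manip.masks_of('carrier_grip',b):
    print(r['bbox'],r['p'],cv2.minAreaRect(np.argwhere(r['region'])[:,::-1].astype(np.float32)))
E
```

```text
carrier_grip s [([383.5, 177.6], 0.77), ([323.3, 167.1], 0.62), ([295.0, 81.0], 0.57)]
carrier_grip t [([345.5, 216.0], 0.93), ([303.7, 254.2], 0.61)]
carrier_tread s [([326.7, 186.7], 0.77), ([291.5, 112.9], 0.72), ([378.1, 191.9], 0.59)]
carrier_tread t [([305.9, 251.9], 0.83), ([342.8, 219.4], 0.79), ([423.3, 276.0], 0.7)]
carrier_lid s [([297.7, 147.4], 0.93), ([375.0, 205.8], 0.91), ([323.3, 212.0], 0.77)]
carrier_lid t [([342.5, 214.8], 0.88), ([305.3, 257.7], 0.81), ([413.4, 270.4], 0.63)]
rail_foot s []
rail_foot t []
stand s []
stand t []
jar s [([423.3, 278.7], 0.77)]
jar t [([246.8, 211.7], 0.97)]
bottle s [([278.0, 201.2], 0.63)]
bottle t [([389.5, 217.2], 0.61)]
carton s [([366.7, 246.9], 0.74)]
carton t [([295.9, 215.4], 0.91)]
carrier_grip [323.3, 167.1] [345.5, 216.0] (array([ 0.43352469, -0.06019306,  0.18146477]), np.float64(0.0018082387518968783))
carrier_tread [326.7, 186.7] [342.8, 219.4] (array([ 0.42732709, -0.05630242,  0.11792892]), np.float64(0.002596769074428866))
carrier_lid [323.3, 212.0] [342.5, 214.8] (array([ 0.44124141, -0.05828579,  0.0416296 ]), np.float64(0.0040726193917650045))
low? (array([ 0.59367145, -0.21027711,  0.13084279]), np.float64(0.0018724730279042953)) high (array([0.61195378, 0.12229694, 0.19778548]), np.float64(0.0016294798477800984))
[296.3, 240.8, 315.2, 261.7] 0.69 ((305.0, 253.0), (18.0, 18.0), 90.0)
[327.2, 204.8, 356.0, 228.0] 0.58 ((341.8891296386719, 217.22569274902344), (25.762231826782227, 25.949369430541992), 86.42366790771484)
[387.6, 246.8, 455.1, 304.3] 0.56 ((419.7307434082031, 278.1538391113281), (60.73967361450195, 37.164913177490234), 33.690067291259766)
```

View pics/sc.png

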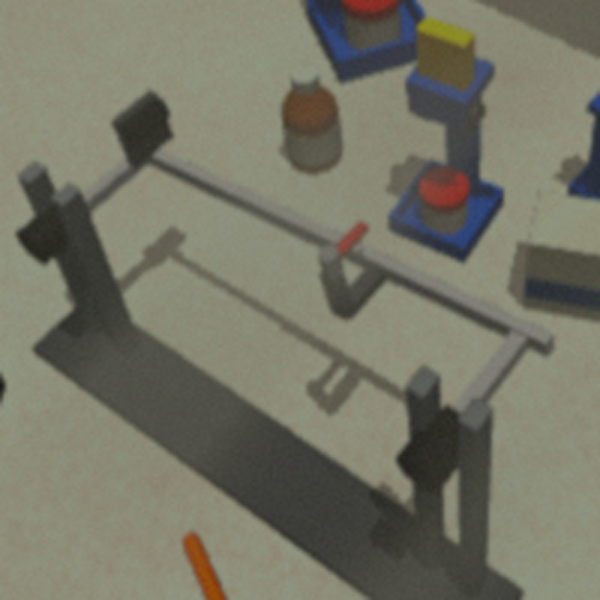

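View pics/tc.png

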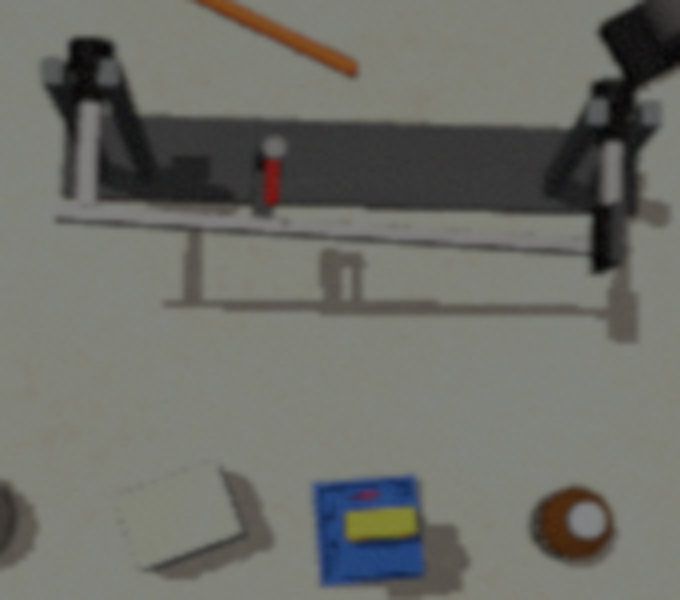

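The crops confirm it: the middle carrier's handle is at top crop (382,524), full (345,216), with its arm on the robot side and its yaw a little positive. The rail's high end is at top (264,138) and scene (358,261). The gate is at top (317,136).

```bash
python3 - <<'E'
from h import *
from scipy.optimize import least_squares
from scipy.spatial.transform import Rotation as R
a=cam('scene');b=cam('top')
for c,u in((a,(323.6,166.5)),(b,(345.7,216))):print('grip',at_z(c,u,.187))
for c,u in((a,(323,211.5)),):print('lid',at_z(c,u,.046))
# yellow mask
for c,box in((a,(300,340,150,182)),(b,(325,365,200,232))):
    hsv=cv2.cvtColor(np.ascontiguousarray(c['frame']),cv2.COLOR_RGB2HSV)
    m=cv2.inRange(hsv,(20,120,60),(35,255,255));k=np.zeros_like(m);k[box[2]:box[3],box[0]:box[1]]=1
    p=np.argwhere(m*k)[:,::-1].astype(np.float32);print('yellow',p.mean(0),p.min(0),p.max(0),cv2.minAreaRect(p))
    if c is b: print('top face centre',at_z(b,p.mean(0),.206))
T=np.tan(.15);L=.33*np.cos(.15)
obs=[(b,0,L,0,(263.8,138)),(b,0,.022,0,(398,145.8)),(a,0,L,0,(358.3,261)),(a,0,.022,0,(227.7,201.7)),(b,.007,.205,.035,(317.5,136.2)),(a,.007,.205,.035,(296.7,225.7))]
def pt(q,x,y,z):
    c,s=np.cos(q[2]),np.sin(q[2]);return np.array([q[0]+c*x-s*y,q[1]+s*x+c*y,q[3]+T*y+z])
# allow per-camera pixel shift? first none
r=least_squares(lambda q:np.concatenate([proj(c,pt(q,x,y,z))-u for c,x,y,z,u in obs]),[.6,-.2,0,.15],loss='soft_l1')
print(r.x,np.round(r.fun.reshape(-1,2),1))
s=manip.read_state();print(s['eef_pos'],s['clock'],s['finger_gap'],R.from_quat(s['eef_rot']).as_matrix())
E
```

```text
grip [ 0.43615401 -0.05658384  0.187     ]
grip [ 0.43377876 -0.06115631  0.187     ]
lid [ 0.44243817 -0.0558847   0.046     ]
yellow [321.78482 162.25949] [314. 156.] [332. 170.] ((323.0, 163.0), (14.0, 18.0), 90.0)
yellow [345.  215.5] [337. 212.] [353. 219.] ((345.0000305175781, 215.5), (6.1453657150268555, 16.359960556030273), 85.2363510131836)
top face centre [ 0.43422192 -0.05864321  0.206     ]
[ 0.60171971 -0.20236035 -0.02668294  0.15380557] [[ 0.5  1. ]
 [-3.8 -0.2]
 [-0.4  0. ]
 [ 1.1  0.3]
 [-0.2 -1. ]
 [-0.8 -0.8]]
[ 0.26028715 -0.51270247  0.22742473] 1.95 0.09385307531668322 [[ 8.91664922e-01  4.52695997e-01 -2.14095372e-05]
 [ 4.52695998e-01 -8.91664922e-01  3.09113578e-05]
 [-5.09668538e-06 -3.72545853e-05 -9.99999999e-01]]
```

Request:
step_arm --pt "0 0 -130 0 0" --pt "0 0 -130 0 0" --pt "361 -325 -130 -67 0" --pt "361 -325 -130 -67 0" --pt "361 -325 -130 -67 0" --pt "361 -325 -130 -67 0" --pt "361 -325 -130 -67 0" --pt "361 -325 -130 -67 0"

```text
clock: 2.62
eef_pos: [0.35, -0.2787, 0.335]
eef_rot: [0.818, 0.575, 0.0, 0.0]
contact_force: [1.1, -1.0, -0.1]
finger_gap: 0.0936
finger_force: 0.0
```

```bash
cat >> h.py <<'E'
from scipy.spatial.transform import Rotation as R
def go(p,yaw=None):
    "shift in tool axes (mm) and turn (deg) to bring TCP to p with tool y at world yaw (deg)"
    s=manip.read_state();M=R.from_quat(s['eef_rot']).as_matrix()
    y=np.degrees(np.arctan2(M[1,1],M[0,1]))
    print('t',round(s['clock'],2),'tcp',np.round(s['eef_pos'],4),'yaw',round(y,2),'F',np.round(s['contact_force'],2),'gap',round(s['finger_gap'],4),'ff',np.round(s['finger_force'],1))
    if p is not None: print('shift',np.round(M.T@(np.array(p)-s['eef_pos'])*1000,1),'turn',None if yaw is None else round(y-yaw,2))
E
python3 -c "
from h import *
go([.435,-.0595,.29],4.5)"
```

```text
t 2.62 tcp [ 0.35   -0.2787  0.335 ] yaw -19.8 F [ 1.11 -1.   -0.11] gap 0.0936 ff 0.0
shift [235.    5.7  45. ] turn -24.3
```

Request:
step_arm --pt "235 5 10 -24 0" --pt "235 5 10 -24 0" --pt "235 5 10 -24 0" --pt "235 5 10 -24 0" --pt "235 5 10 -24 0" --pt "235 5 10 -24 0" --pt "235 5 10 -24 0" --pt "235 5 10 -24 0"

```text
clock: 3.28
eef_pos: [0.4354, -0.0605, 0.3247]
eef_rot: [0.681, 0.732, -0.0, 0.0]
contact_force: [-0.2, -0.1, 0.2]
finger_gap: 0.0938
finger_force: 0.0
```

```bash
python3 - <<'E'
from h import *
go([.435,-.0595,.192],4.5)
a=cam('scene','s1.png');b=cam('top')
s=cv2.imread('pics/s1.png');cv2.imwrite('pics/s1c.png',cv2.resize(s[50:250,220:420],None,fx=3,fy=3,interpolation=cv2.INTER_CUBIC))
for q in ['carrier_grip','carrier_tread']:
  for c in(a,b):print(q,[(np.round(r['uv'],1).tolist(),round(r['p'],2)) for r in manip.place_of(q,c)])
E
```

```text
t 3.28 tcp [ 0.4354 -0.0605  0.3247] yaw 4.1 F [-0.2  -0.15  0.19] gap 0.0938 ff 0.0
shift [  1.1  -0.3 132.7] turn -0.4
carrier_grip [([324.6, 168.3], 0.84), ([382.5, 179.8], 0.75)]
carrier_grip [([435.4, 284.6], 0.82), ([342.8, 216.5], 0.59), ([304.1, 250.5], 0.59)]
carrier_tread [([324.8, 186.8], 0.86), ([291.6, 111.0], 0.63), ([380.6, 190.7], 0.59)]
carrier_tread [([423.5, 276.2], 0.77), ([306.6, 250.8], 0.6), ([341.5, 218.0], 0.5)]
```

View pics/s1c.png

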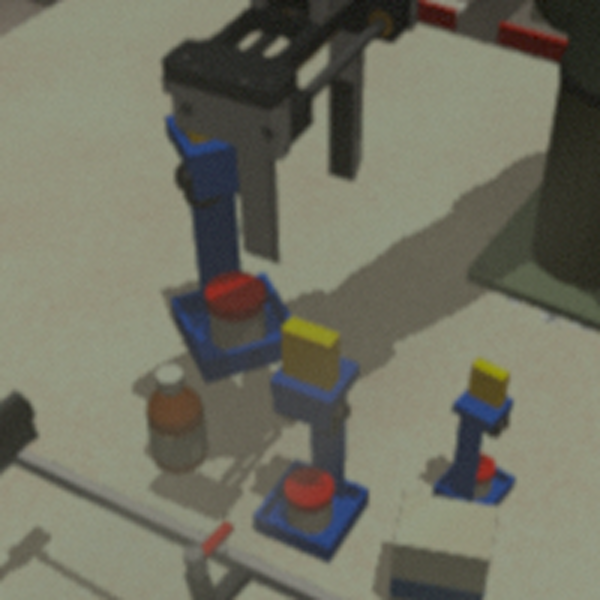

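The gripper straddles the middle carrier with its fingers across x. Its handle is at crop (310,352), and the large carrier stands clear behind the hand. I go down.

Request:
step_arm --pt "1 0 40 0 0" --pt "1 0 80 0 0" --pt "1 0 110 0 0" --pt "1 0 132 0 0" --pt "1 0 132 0 0" --pt "1 0 132 0 150" --pt "1 0 132 0 200" --pt "1 0 132 0 255"

```text
clock: 4.25
eef_pos: [0.4369, -0.0615, 0.195]
eef_rot: [0.683, 0.73, 0.001, 0.002]
contact_force: [0.2, 0.3, 0.8]
finger_gap: 0.0773
finger_force: 0.0
```

Request:
step_arm --pt "0 0 0 0 255" --pt "0 0 0 0 255" --pt "0 0 0 0 255" --pt "0 0 0 0 255"

```text
clock: 4.58
eef_pos: [0.4356, -0.0606, 0.1933]
eef_rot: [0.683, 0.731, 0.0, 0.001]
contact_force: [-0.1, 0.4, -0.3]
finger_gap: 0.0509
finger_force: 0.0
```

Request:
step_arm --pt "0 0 0 0 255" --pt "0 0 0 0 255" --pt "0 0 0 0 255" --pt "0 0 0 0 255" --pt "0 0 0 0 255" --pt "0 0 0 0 255" --pt "0 0 0 0 255" --pt "0 0 0 0 255"

```text
clock: 5.25
eef_pos: [0.4352, -0.0605, 0.1926]
eef_rot: [0.683, 0.731, 0.0, -0.0]
contact_force: [-0.0, 0.9, -0.8]
finger_gap: 0.0159
finger_force: 30.0
```

Request:
step_arm --pt "0 0 -10 0 255" --pt "0 0 -40 0 255" --pt "0 0 -80 0 255" --pt "0 0 -120 0 255" --pt "0 0 -160 0 255" --pt "0 0 -160 0 255" --pt "0 0 -160 0 255"

```text
clock: 5.83
eef_pos: [0.4365, -0.061, 0.3558]
eef_rot: [0.683, 0.731, 0.001, 0.003]
contact_force: [0.1, -0.1, -3.7]
finger_gap: 0.016
finger_force: 30.0
```

```bash
python3 - <<'E'
from h import *
go(None)
a=cam('scene','s2.png');b=cam('top','t2.png')
s=cv2.imread('pics/s2.png');t=cv2.imread('pics/t2.png')
cv2.imwrite('pics/c2.png',np.hstack([cv2.resize(s[50:270,220:400],None,fx=2.2,fy=2.2,interpolation=cv2.INTER_CUBIC),cv2.resize(t[110:330,250:430],None,fx=2.2,fy=2.2,interpolation=cv2.INTER_CUBIC)]))
p=np.array(manip.read_state()['eef_pos'])
for n,d in(('carrier_tread',68),('carrier_lid',144),('carrier_grip',3)):
  P=p-[0,0,d/1000]
  for c in(a,b):print(n,'expect',proj(c,P).round(1),[(np.round(r['uv'],1).tolist(),round(r['p'],2)) for r in manip.place_of(n,c)])
E
```

```text
t 5.83 tcp [ 0.4365 -0.061   0.3558] yaw 3.89 F [ 0.15 -0.08 -3.72] gap 0.016 ff 30.0
carrier_tread expect [322.  128.7] [([325.0, 128.8], 0.89), ([292.6, 112.4], 0.69), ([377.6, 192.6], 0.69), ([321.0, 160.8], 0.47)]
carrier_tread expect [347.6 214. ] [([305.2, 254.3], 0.5)]
carrier_lid expect [322.5 158.2] [([377.8, 204.0], 0.92), ([324.4, 158.8], 0.91), ([300.5, 142.3], 0.77)]
carrier_lid expect [345.7 215.4] [([413.1, 270.4], 0.78), ([305.7, 254.9], 0.5)]
carrier_grip expect [321.6  99.5] [([320.7, 102.2], 0.97), ([379.6, 177.0], 0.74), ([290.2, 80.5], 0.61)]
carrier_grip expect [349.5 212.6] [([435.4, 281.4], 0.64), ([305.7, 251.7], 0.42)]
```

View pics/c2.png

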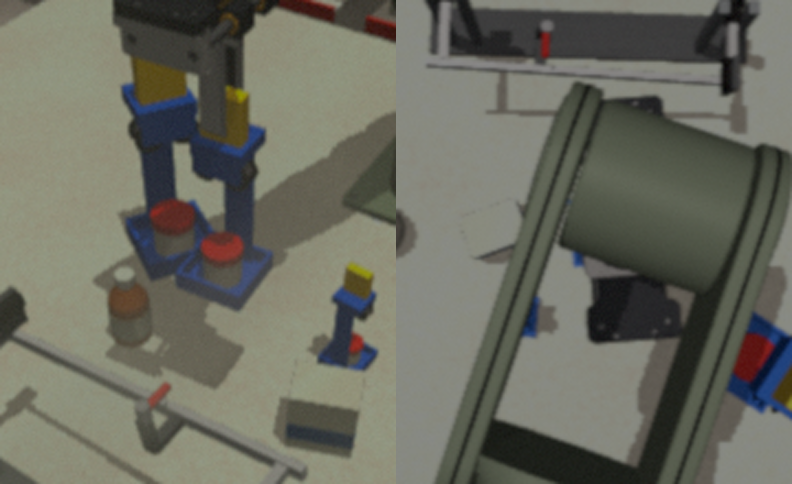

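Lifted: the carrier hangs straight in the fingers at crop (225,200). The lid is seen at (324,159) against an expected (322,158), so it sits about 2 mm off centre along y. Next I stage beside the rail.

```bash
python3 - <<'E'
from h import *
go([.535,.0596-.003,.345],-1.5)
E
```

```text
t 6.23 tcp [ 0.4346 -0.0604  0.3512] yaw 3.89 F [-0.03  0.76 -2.08] gap 0.0158 ff 30.0
shift [109.9 108.1   6. ] turn 5.39
```

Request:
step_arm --pt "20 20 0 1 255" --pt "45 45 0 3 255" --pt "70 70 0 5.4 255" --pt "95 93 0 5.4 255" --pt "110 108 6 5.4 255" --pt "110 108 30 5.4 255" --pt "110 108 50 5.4 255" --pt "110 108 62 5.4 255"

```text
clock: 6.9
eef_pos: [0.5343, 0.0571, 0.2872]
eef_rot: [0.716, 0.698, -0.002, -0.002]
contact_force: [-0.8, 1.6, -4.6]
finger_gap: 0.016
finger_force: 30.0
```

Request:
step_arm --pt "0 0 0 0 255" --pt "0 0 0 0 255" --pt "0 0 0 0 255"

```text
clock: 7.15
eef_pos: [0.5362, 0.0562, 0.2919]
eef_rot: [0.717, 0.698, 0.001, 0.001]
contact_force: [0.5, 0.1, -2.2]
finger_gap: 0.0155
finger_force: 30.0
```

```bash
python3 - <<'E'
from h import *
go([.6089,.0566,.283],-1.5)
a=cam('scene','s3.png');b=cam('top','t3.png')
s=cv2.imread('pics/s3.png');t=cv2.imread('pics/t3.png')
cv2.imwrite('pics/c3.png',np.hstack([cv2.resize(s[130:310,240:400],None,fx=3,fy=3,interpolation=cv2.INTER_CUBIC),cv2.resize(t[90:270,230:336],None,fx=3,fy=3,interpolation=cv2.INTER_CUBIC)]))
p=np.array(manip.read_state()['eef_pos'])
for n,d in(('carrier_tread',68),('carrier_lid',144),('carrier_grip',3)):
  P=p-[0,0,d/1000]
  for c in(a,b):print(n,'expect',proj(c,P).round(1),[(np.round(r['uv'],1).tolist(),round(r['p'],2)) for r in manip.place_of(n,c)])
E
```

```text
t 7.15 tcp [0.5362 0.0562 0.2919] yaw -1.54 F [ 0.46  0.15 -2.23] gap 0.0155 ff 30.0
shift [ 2.4 72.6  9.1] turn -0.04
carrier_tread expect [345.9 206.9] [([292.4, 111.1], 0.62), ([350.0, 209.6], 0.59), ([378.0, 189.0], 0.58)]
carrier_tread expect [293.1 169.4] [([422.2, 277.7], 0.74), ([304.8, 250.7], 0.58)]
carrier_lid expect [344.5 232.7] [([345.7, 237.0], 0.86), ([376.9, 204.6], 0.81), ([300.9, 145.1], 0.64)]
carrier_lid expect [295.6 174.2] [([411.5, 273.7], 0.68), ([304.6, 255.4], 0.64)]
carrier_grip expect [347.3 181.1] [([383.1, 176.6], 0.83), ([350.4, 186.5], 0.6), ([291.7, 79.7], 0.6)]
carrier_grip expect [290.7 164.7] [([436.0, 282.5], 0.65), ([304.9, 253.5], 0.55)]
```

View pics/c3.png

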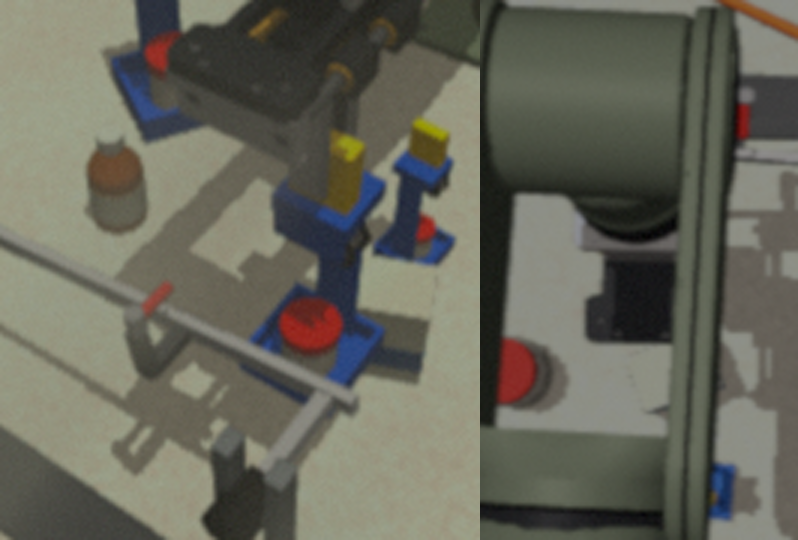

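The top view is blocked by the arm. In the scene view the carrier stands beside the rail, with its lid at crop (311,325), and the rail passes in front. I refine the rail line from the first pictures before moving across.

```bash
python3 - <<'E'
from h import *
t=cv2.imread('pics/t0.png',0).astype(int);s=cv2.imread('pics/s0.png',0).astype(int)
for c in (272,285,300,335,350,370,385):print('t',c,list(zip(range(132,152),t[132:152,c])) if c==272 else t[132:152,c])
for c in (245,260,275,310,325,340,350):
    r=int(202+(c-225)*61/131);print('s',c,r-10,s[r-10:r+11,c])
E
```

```text
t 272 [(132, np.int64(123)), (133, np.int64(122)), (134, np.int64(124)), (135, np.int64(120)), (136, np.int64(117)), (137, np.int64(124)), (138, np.int64(126)), (139, np.int64(116)), (140, np.int64(87)), (141, np.int64(106)), (142, np.int64(124)), (143, np.int64(128)), (144, np.int64(128)), (145, np.int64(129)), (146, np.int64(128)), (147, np.int64(128)), (148, np.int64(128)), (149, np.int64(127)), (150, np.int64(128)), (151, np.int64(128))]
t 285 [ 32  31  41  80 114 122 125 124 112  92 116 128 127 128 129 128 128 128
 128 128]
t 300 [ 33  33  32  47  77  89 104 121 122 105  80  96 104 104 106 106 106 106
 104 104]
t 335 [ 56  54  55  52  75 117 127 123 118 123 125 113  86 104 120 116  96  86
  87  88]
t 350 [ 55  55  55  54  49  78 118 128 126 120 122 123 112  86 106 124 128 128
 128 128]
t 370 [ 56  55  55  56  53  75 117 128 129 127 126 124 123 113  82  95 121 127
 128 127]
t 385 [ 46  48  50  54  53  53  80 119 128 127 126 126 124 122 111  81  95 121
 128 128]
s 245 201 [142 144 137 137 141 138 135 127 127 122 104  78  74  87 117 137 144 141
 139 140 141]
s 260 208 [139 141 138 140 138 135 134 129 129 125 109  89  83  96 116 136 140 139
 138 140 140]
s 275 215 [139 138 140 139 140 136 133 128 124 124 109  91  85  88 104 128 136 140
 139 138 137]
s 310 231 [137 138 139 140 139 138 135 129 126 126 122 101  71  66  80 109 132 140
 139 140 139]
s 325 238 [144 143 141 139 140 140 135 129 127 128 121 102  76  65  74 100 128 143
 144 143 143]
s 340 245 [144 142 141 140 137 136 131 125 125 126 124 106  76  64  72  93 121 138
 138 139 137]
s 350 250 [ 73  79  94 119 137 140 135 127 126 128 124 112 101  89  80  80  98 119
 136 143 139]
```

```bash
cat > fit.py <<'E'
from h import *
from scipy.optimize import least_squares
a=cam('scene');b=cam('top');T=np.tan(.15);L=.33*np.cos(.15)
def pt(q,x,y,z):
    c,s=np.cos(q[2]),np.sin(q[2]);return np.array([q[0]+c*x-s*y,q[1]+s*x+c*y,q[3]+T*y+z])
te=[(272,139.4),(285,140.3),(300,141.4),(335,143.4),(350,144.4),(370,145.6),(385,146.4)]
se=[(245,211.2),(260,218.25),(275,225.3),(310,242.15),(325,249.25),(340,256.35)]
def line(c,x,q,pts,dx=0,dr=0):
    A=proj(c,pt(q,x,.05,0));B=proj(c,pt(q,x,.3,0))
    return [A[1]+(u-A[0])*(B[1]-A[1])/(B[0]-A[0])-v for u,v in pts]
def res(q):
    r=line(b,-.004,q,te)+line(a,.004,q,se)
    r+=[proj(b,pt(q,0,L,0))[0]-263.8, proj(a,pt(q,0,L,0))[0]-358.3,proj(a,pt(q,.0,.022,0))[0]-227.7]
    return r
r=least_squares(res,[.6,-.2,0,.15]);q=r.x
print(q.round(4),r.fun.round(1))
print('rail at .262',pt(q,0,.262,0))
for h in(.150,.155,.160):
    k=least_squares(lambda p:line(b,-.004,[p[0],q[1],p[1],h],te),[.6,0]);print(h,k.x, 'scene res',np.round(line(a,.004,[k.x[0],q[1],k.x[1],h],se),1))
E
python3 fit.py
```

```text
[ 0.6024 -0.2012 -0.0343  0.1559] [ 0.2  0.1 -0.1 -0.1 -0.2 -0.2 -0.2  0.2  0.2  0.2 -0.2 -0.2 -0.3 -0.1
 -0.7  1. ]
rail at .262 [0.61140888 0.06060888 0.19546081]
0.15 [ 0.60292348 -0.03760532] scene res [2.2 2.3 2.5 2.4 2.5 2.6]
0.155 [ 0.60183061 -0.03760532] scene res [0.2 0.3 0.4 0.2 0.2 0.3]
0.16 [ 0.60073774 -0.03760532] scene res [-1.7 -1.7 -1.7 -2.  -2.1 -2.1]
```

```bash
python3 -c "
from h import *
go([.6115,.061,.287],-2.0)"
```

```text
t 7.65 tcp [0.5356 0.0565 0.2909] yaw -1.51 F [-0.01  0.44 -2.09] gap 0.0159 ff 30.0
shift [ 6.5 75.8  3.9] turn 0.49
```

Request:
step_arm --pt "1 10 0 0.5 255" --pt "3 30 0 0.5 255" --pt "5 50 0 0.5 255" --pt "6 66 0 0.5 255" --pt "6.5 76 0 0.5 255" --pt "6.5 76 4 0.5 255" --pt "6.5 76 4 0.5 255" --pt "6.5 76 4 0.5 255"

```text
clock: 8.32
eef_pos: [0.611, 0.061, 0.2857]
eef_rot: [0.719, 0.695, -0.001, -0.001]
contact_force: [0.7, 1.1, -2.3]
finger_gap: 0.0158
finger_force: 30.0
```

Request:
step_arm --pt "0 0 2 0 255" --pt "0 0 5 0 255" --pt "0 0 8 0 255" --pt "0 0 10 0 255" --pt "0 0 10 0 255" --pt "0 0 10 0 255"

```text
clock: 8.82
eef_pos: [0.6114, 0.061, 0.2765]
eef_rot: [0.719, 0.695, -0.0, -0.0]
contact_force: [0.8, 0.3, -2.9]
finger_gap: 0.0159
finger_force: 30.0
```

```bash
python3 - <<'E'
from h import *
go([.6115,.061,.266],-2.0)
a=cam('scene','s4.png')
s=cv2.imread('pics/s4.png')
cv2.imwrite('pics/c4.png',cv2.resize(s[150:290,270:400],None,fx=4.2,fy=4.2,interpolation=cv2.INTER_CUBIC))
E
```

```text
t 8.82 tcp [0.6114 0.061  0.2765] yaw -2.01 F [ 0.79  0.31 -2.93] gap 0.0159 ff 30.0
shift [ 0.   0.1 10.5] turn -0.01
```

View pics/c4.png

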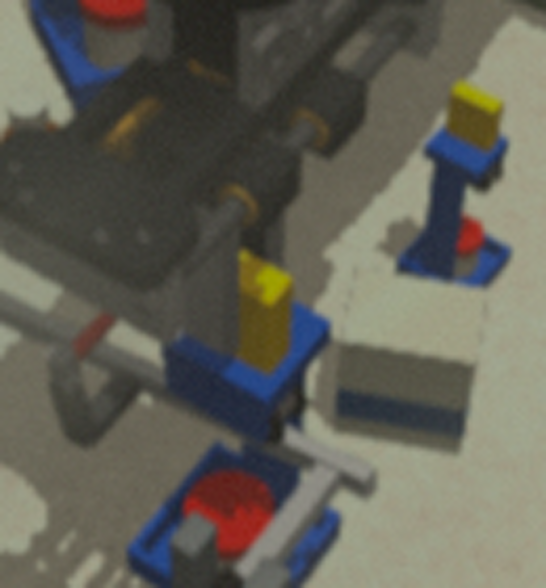

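The head, at crop (245,375), sits over the rail, and the rail end shows at (330,460). The gate is shut at (95,335). I lower in small steps and watch the force.

Request:
step_arm --pt "0 0 2 0 255" --pt "0 0 4 0 255" --pt "0 0 4 0 255" --pt "0 0 4 0 255"

```text
clock: 9.2
eef_pos: [0.6116, 0.061, 0.2724]
eef_rot: [0.719, 0.695, -0.0, -0.0]
contact_force: [-0.7, 0.3, -2.4]
finger_gap: 0.0161
finger_force: 30.0
```

Request:
step_arm --pt "0 0 1 0 255" --pt "0 0 2 0 255" --pt "0 0 2 0 255" --pt "0 0 2 0 255"

```text
clock: 9.53
eef_pos: [0.6117, 0.061, 0.2707]
eef_rot: [0.719, 0.695, 0.0, 0.0]
contact_force: [-0.0, -0.0, -1.7]
finger_gap: 0.0156
finger_force: 30.0
```

Request:
step_arm --pt "0 0 1 0 255" --pt "0 0 2 0 255" --pt "0 0 2 0 255" --pt "0 0 2 0 255"

```text
clock: 9.87
eef_pos: [0.6118, 0.0609, 0.2696]
eef_rot: [0.719, 0.695, 0.0, 0.0]
contact_force: [-1.6, 0.2, 2.8]
finger_gap: 0.0157
finger_force: 30.0
```

Request:
step_arm --pt "0 -1 0 0 255" --pt "0 -2 0 0 255" --pt "0 -2 0 0 255"

```text
clock: 10.12
eef_pos: [0.6111, 0.0609, 0.2697]
eef_rot: [0.72, 0.694, 0.001, 0.002]
contact_force: [2.7, -1.7, 1.1]
finger_gap: 0.0157
finger_force: 30.0
```

Request:
step_arm --pt "0 -1 0 0 255" --pt "0 -2 0 0 255" --pt "0 -2 0 0 255"

```text
clock: 10.37
eef_pos: [0.6085, 0.061, 0.2695]
eef_rot: [0.719, 0.695, 0.001, 0.001]
contact_force: [4.0, -0.5, 2.8]
finger_gap: 0.0158
finger_force: 30.0
```

Request:
step_arm --pt "0 2 0 0 255" --pt "0 4 0 0 255" --pt "0 6 0 0 255" --pt "0 6 0 0 255"

```text
clock: 10.7
eef_pos: [0.6108, 0.061, 0.2685]
eef_rot: [0.719, 0.695, -0.003, -0.003]
contact_force: [-5.4, -1.0, 7.6]
finger_gap: 0.0159
finger_force: 30.0
```

Request:
step_arm --pt "0 -4 -1 0 255" --pt "0 -4 -1 0 255" --pt "0 -4 -1 0 255"

```text
clock: 10.95
eef_pos: [0.6091, 0.0612, 0.2694]
eef_rot: [0.719, 0.695, -0.001, -0.001]
contact_force: [-1.6, -0.7, 2.9]
finger_gap: 0.0159
finger_force: 30.0
```

```bash
python3 - <<'E'
from h import *
go([.6115,.061,.266],-2.0)
a=cam('scene','s5.png')
s=cv2.imread('pics/s5.png')
cv2.imwrite('pics/c5.png',cv2.resize(s[190:290,280:380],None,fx=6,fy=6,interpolation=cv2.INTER_CUBIC))
E
```

```text
t 10.95 tcp [0.6091 0.0612 0.2694] yaw -2.0 F [-1.62 -0.66  2.95] gap 0.0159 ff 30.0
shift [-0.1  2.4  3.3] turn -0.0
```

View pics/c5.png

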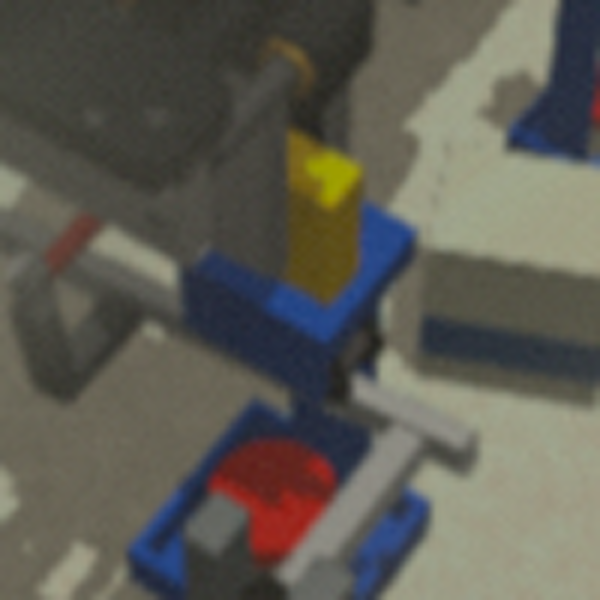

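Request:
step_arm --pt "0 0 -2 0 255" --pt "0 0 -2 0 255" --pt "0 0 -2 0 255" --pt "0 0 -2 0 255"

```text
clock: 11.33
eef_pos: [0.609, 0.0613, 0.2705]
eef_rot: [0.719, 0.695, -0.001, -0.001]
contact_force: [-0.4, -0.4, -2.4]
finger_gap: 0.016
finger_force: 30.0
```

Request:
step_arm --pt "0 1 0 0 255" --pt "0 2 0 0 255" --pt "0 2 0 0 255" --pt "0 2 0 0 255"

```text
clock: 11.67
eef_pos: [0.6115, 0.061, 0.2712]
eef_rot: [0.719, 0.695, -0.0, -0.0]
contact_force: [0.1, 0.1, -3.3]
finger_gap: 0.0159
finger_force: 30.0
```

Request:
step_arm --pt "0 1 0 0 255" --pt "0 2 0 0 255" --pt "0 2 0 0 255" --pt "0 2 0 0 255"

```text
clock: 12.0
eef_pos: [0.6137, 0.0609, 0.2717]
eef_rot: [0.719, 0.695, 0.0, -0.0]
contact_force: [0.4, -0.7, -3.3]
finger_gap: 0.0159
finger_force: 30.0
```

Request:
step_arm --pt "0 1 0 0 255" --pt "0 2 0 0 255" --pt "0 2 0 0 255" --pt "0 2 0 0 255"

```text
clock: 12.33
eef_pos: [0.6146, 0.0609, 0.2714]
eef_rot: [0.719, 0.695, -0.001, -0.001]
contact_force: [-4.2, 0.2, -1.7]
finger_gap: 0.0158
finger_force: 30.0
```

Request:
step_arm --pt "0 1 0 0 255" --pt "0 2 0 0 255" --pt "0 2 0 0 255" --pt "0 2 0 0 255"

```text
clock: 12.67
eef_pos: [0.6151, 0.061, 0.271]
eef_rot: [0.719, 0.695, -0.003, -0.003]
contact_force: [-7.4, 0.3, 0.6]
finger_gap: 0.0153
finger_force: 30.0
```

Request:
step_arm --pt "0 -3 0 0 255" --pt "0 -6.7 0 0 255" --pt "0 -6.7 1.5 0 255" --pt "0 -6.7 3 0 255" --pt "0 -6.7 3 0 255" --pt "0 -6.7 3 0 255" --pt "0 -6.7 3 0 255" --pt "0 -6.7 3 0 255"

```text
clock: 13.33
eef_pos: [0.6118, 0.0609, 0.2696]
eef_rot: [0.719, 0.695, 0.001, 0.001]
contact_force: [0.5, 0.5, 2.6]
finger_gap: 0.0157
finger_force: 30.0
```

```bash
python3 -c "
from h import *
go(None)"
```

```text
t 13.33 tcp [0.6118 0.0609 0.2696] yaw -2.02 F [0.48 0.5  2.64] gap 0.0157 ff 30.0
```

Request:
step_arm --pt "0 -0.5 -1 0 255" --pt "-6 -0.5 0 0 255" --pt "-12 -0.5 1 0 255" --pt "-18 -0.5 2 0 255" --pt "-24 -0.5 2.8 0 255" --pt "-26 -0.5 3 0 255" --pt "-26 -0.5 3 0 255" --pt "-26 -0.5 3 0 255"

```text
clock: 14.0
eef_pos: [0.6098, 0.0346, 0.2658]
eef_rot: [0.72, 0.694, 0.0, 0.0]
contact_force: [2.8, -1.0, 0.4]
finger_gap: 0.0157
finger_force: 30.0
```

Request:
step_arm --pt "0 0 0 0 195" --pt "0 0 0 0 195" --pt "0 0 0 0 195" --pt "0 0 0 0 195"

```text
clock: 14.33
eef_pos: [0.6088, 0.0355, 0.2651]
eef_rot: [0.719, 0.695, -0.001, -0.001]
contact_force: [0.5, 0.3, 0.2]
finger_gap: 0.0222
finger_force: 0.0
```

```bash
python3 - <<'E'
from h import *
go(None)
a=cam('scene','s6.png')
s=cv2.imread('pics/s6.png')
cv2.imwrite('pics/c6.png',cv2.resize(s[180:290,270:380],None,fx=5,fy=5,interpolation=cv2.INTER_CUBIC))
E
```

```text
t 14.33 tcp [0.6088 0.0355 0.2651] yaw -1.98 F [0.54 0.31 0.22] gap 0.0222 ff 0.0
```

View pics/c6.png

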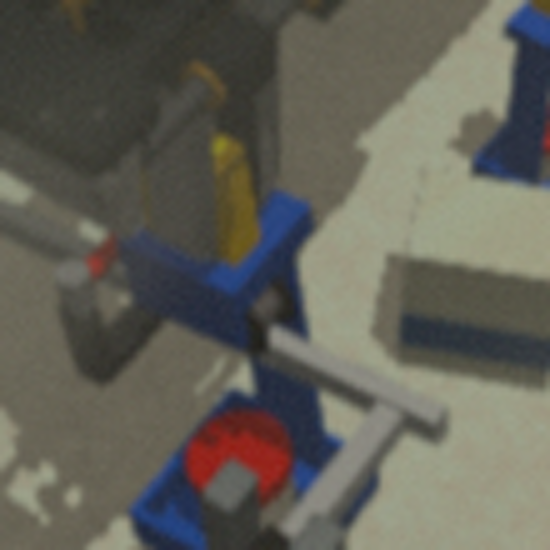

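Released, the carrier settled on the rail, tilted with it and resting against the shut gate at crop (102,258). Its handle is at (235,205). I regrip it there.

Request:
step_arm --pt "-3 1 1 0 195" --pt "-6 1 2 0 195" --pt "-6 1 2 0 195" --pt "-6 1 2 0 255" --pt "-6 1 2 0 255" --pt "-6 1 2 0 255" --pt "-6 1 2 0 255" --pt "-6 1 2 0 255"

```text
clock: 15.05
eef_pos: [0.6102, 0.0289, 0.2636]
eef_rot: [0.719, 0.695, -0.0, -0.0]
contact_force: [-1.1, -0.3, 0.1]
finger_gap: 0.0157
finger_force: 30.0
```

```bash
python3 -c "
from h import *
go(None)"
```

```text
t 15.05 tcp [0.6102 0.0289 0.2636] yaw -2.01 F [-1.07 -0.32  0.14] gap 0.0157 ff 30.0
```

Request:
step_arm --pt "-3 0 0.6 0 255" --pt "-6 0 1.2 0 255" --pt "-9 0 1.6 0 255" --pt "-12 0 2.1 0 255" --pt "-15 0 2.6 0 255" --pt "-15 0 2.6 0 255"

```text
clock: 15.55
eef_pos: [0.6096, 0.0132, 0.261]
eef_rot: [0.72, 0.694, -0.0, 0.0]
contact_force: [-1.2, 0.5, 0.7]
finger_gap: 0.0162
finger_force: 30.0
```

Request:
step_arm --pt "-3 0 0.5 0 255" --pt "-6 0 0.9 0 255" --pt "-9 0 1.4 0 255" --pt "-12 0 1.8 0 255" --pt "-15 0 2.3 0 255" --pt "-15 0 2.3 0 255"

```text
clock: 16.05
eef_pos: [0.609, -0.003, 0.2586]
eef_rot: [0.72, 0.694, -0.001, 0.001]
contact_force: [-2.7, -4.2, 0.9]
finger_gap: 0.0156
finger_force: 30.0
```

```bash
python3 - <<'E'
from h import *
go(None)
a=cam('scene','s7.png')
s=cv2.imread('pics/s7.png')
cv2.imwrite('pics/c7.png',cv2.resize(s[170:280,250:360],None,fx=5,fy=5,interpolation=cv2.INTER_CUBIC))
E
```

```text
t 16.05 tcp [ 0.609  -0.003   0.2586] yaw -2.09 F [-2.72 -4.22  0.86] gap 0.0156 ff 30.0
```

View pics/c7.png

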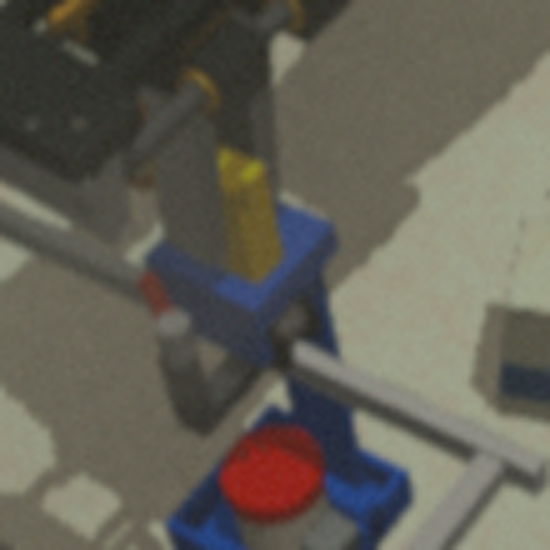

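The gate is swinging open: its red arm at crop (155,290) points downhill, and the forces are low. I keep pushing.

Request:
step_arm --pt "-3 0 0.5 0 255" --pt "-6 0 0.9 0 255" --pt "-9 0 1.4 0 255" --pt "-12 0 1.8 0 255" --pt "-15 0 2.3 0 255" --pt "-18 0 2.7 0 255" --pt "-18 0 2.7 0 255"

```text
clock: 16.68
eef_pos: [0.6085, -0.0205, 0.2559]
eef_rot: [0.72, 0.694, -0.001, 0.001]
contact_force: [-2.8, -3.4, 1.7]
finger_gap: 0.0157
finger_force: 30.0
```

Request:
step_arm --pt "-3 0 0.5 0 255" --pt "-6 0 0.9 0 255" --pt "-9 0 1.4 0 255" --pt "-12 0 1.8 0 255" --pt "-15 0 2.3 0 255" --pt "-18 0 2.7 0 255" --pt "-18 0 2.7 0 255"

```text
clock: 17.27
eef_pos: [0.6079, -0.0386, 0.2532]
eef_rot: [0.72, 0.694, -0.001, 0.001]
contact_force: [-1.4, -2.9, -0.3]
finger_gap: 0.0157
finger_force: 30.0
```

Request:
step_arm --pt "-3 0 0.5 0 255" --pt "-6 0 0.9 0 255" --pt "-9 0 1.4 0 255" --pt "-12 0 1.8 0 255" --pt "-15 0 2.3 0 255" --pt "-18 0 2.7 0 255" --pt "-18 0 2.7 0 255"

```text
clock: 17.85
eef_pos: [0.6075, -0.056, 0.2505]
eef_rot: [0.72, 0.694, -0.0, 0.0]
contact_force: [0.1, -1.0, 0.1]
finger_gap: 0.016
finger_force: 30.0
```

```bash
python3 - <<'E'
from h import *
go(None)
a=cam('scene','s8.png')
s=cv2.imread('pics/s8.png')
cv2.imwrite('pics/c8.png',cv2.resize(s[160:280,220:350],None,fx=4.5,fy=4.5,interpolation=cv2.INTER_CUBIC))
print([(np.round(r['uv'],1).tolist(),round(r['p'],2)) for r in manip.place_of('carrier_tread',a)+manip.place_of('carrier_lid',a)])
q=[.6020,-.2012,-.036,.157]
for y in(.14,.15,.16,.17):
  P=np.array([q[0]+.036*y,q[1]+y,q[3]+.151*y]);print(y,proj(a,P).round(1),proj(a,P+[0,.0115,-.075]).round(1))
E
```

```text
t 17.85 tcp [ 0.6075 -0.056   0.2505] yaw -2.06 F [ 0.11 -1.04  0.09] gap 0.016 ff 30.0
[([279.0, 224.3], 0.97), ([291.3, 110.5], 0.77), ([376.7, 192.7], 0.72), ([284.9, 249.2], 0.87), ([298.7, 145.9], 0.56)]
0.14 [272.1 221.6] [280.8 247.3]
0.15 [276.1 223.5] [284.5 249.2]
0.16 [280.2 225.4] [288.4 251.1]
0.17 [284.3 227.4] [292.3 253.1]
```

View pics/c8.png

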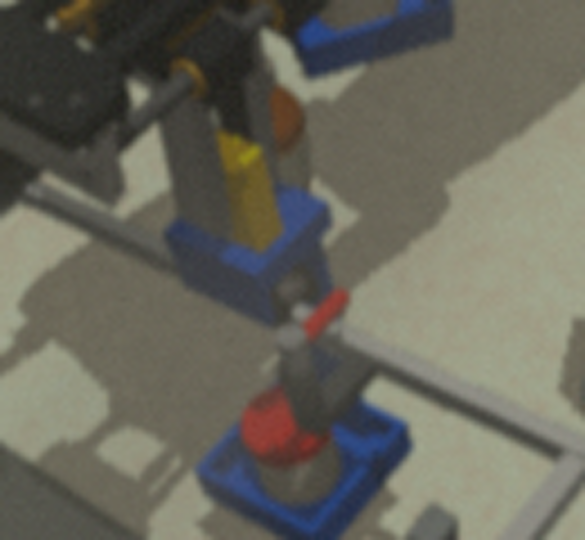

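The gate is shut behind it, with the red arm across the rail at crop (325,312). The tread is at about 0.152 m. I go a little further, then let go.

Request:
step_arm --pt "-3 0 0.4 0 255" --pt "-6 0 0.8 0 255" --pt "-6 0 0.8 0 255" --pt "-6 0 0.8 0 150" --pt "-6 0 0.8 0 150" --pt "-6 0 0.8 0 150" --pt "-6 0 0.8 0 150" --pt "-6 0 0.8 0 150"

```text
clock: 18.67
eef_pos: [0.6073, -0.0608, 0.2499]
eef_rot: [0.719, 0.695, 0.0, 0.0]
contact_force: [-0.0, 1.4, -0.3]
finger_gap: 0.0386
finger_force: 0.0
```

Request:
step_arm --pt "0 0 0 0 150" --pt "0 0 0 0 150" --pt "0 0 0 0 150" --pt "0 0 -30 0 150" --pt "0 0 -70 0 150" --pt "0 0 -110 0 150" --pt "0 0 -110 0 150" --pt "0 0 -110 0 150"

```text
clock: 19.33
eef_pos: [0.6089, -0.0613, 0.3643]
eef_rot: [0.719, 0.695, 0.002, 0.004]
contact_force: [1.0, -0.7, -0.2]
finger_gap: 0.0388
finger_force: 0.0
```

```bash
python3 - <<'E'
from h import *
go(None)
a=cam('scene','s9.png')
s=cv2.imread('pics/s9.png')
cv2.imwrite('pics/c9.png',cv2.resize(s[130:300,170:370],None,fx=3,fy=3,interpolation=cv2.INTER_CUBIC))
print([(np.round(r['uv'],1).tolist(),round(r['p'],2)) for r in manip.place_of('carrier_tread',a)])
for y in(.04,.05,.06,.1):print(y,proj(a,[.602+.036*y,-.2012+y,.157+.151*y]).round(1))
E
```

```text
t 19.33 tcp [ 0.6089 -0.0613  0.3643] yaw -2.01 F [ 1.03 -0.66 -0.22] gap 0.0388 ff 0.0
[([292.0, 112.3], 0.8), ([247.9, 209.3], 0.79), ([377.3, 191.1], 0.79)]
0.04 [234.9 204.2]
0.05 [238.4 205.9]
0.06 [241.9 207.5]
0.1 [256.6 214.4]
```

View pics/c9.png

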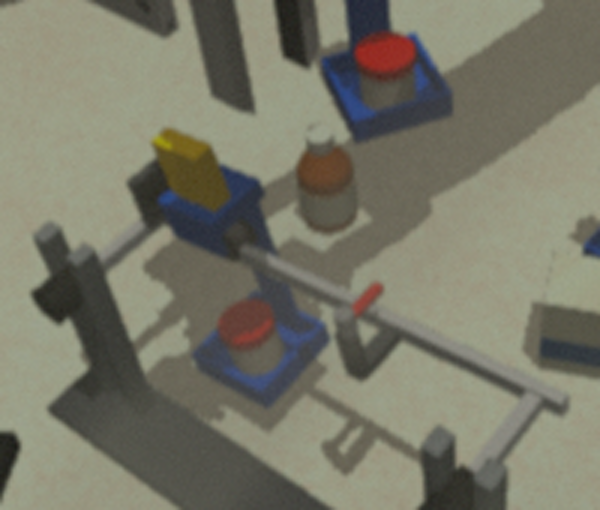

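The carrier is near the stop at crop (215,210), the gate is shut at (370,297), and the hand is clear. I let it settle and check that it is at rest.

Request:
step_arm --pt "0 0 0 0 150" --pt "0 0 0 0 150" --pt "0 0 0 0 150" --pt "0 0 0 0 150" --pt "0 0 0 0 150" --pt "0 0 0 0 150" --pt "0 0 0 0 150" --pt "0 0 0 0 150"

```text
clock: 20.1
eef_pos: [0.6072, -0.0609, 0.3599]
eef_rot: [0.719, 0.695, 0.0, 0.0]
contact_force: [-0.2, 0.6, 0.8]
finger_gap: 0.0389
finger_force: 0.0
```

Request:
step_arm --pt "0 0 0 0 150" --pt "0 0 0 0 150" --pt "0 0 0 0 150" --pt "0 0 0 0 150" --pt "0 0 0 0 150" --pt "0 0 0 0 150" --pt "0 0 0 0 150" --pt "0 0 0 0 150"

```text
clock: 20.77
eef_pos: [0.6072, -0.0609, 0.3599]
eef_rot: [0.719, 0.695, 0.0, 0.0]
contact_force: [0.9, 0.1, 0.1]
finger_gap: 0.0387
finger_force: 0.0
```

```bash
python3 - <<'E'
from h import *
s9=cv2.imread('pics/s9.png').astype(int)
p=None
for i in range(3):
    a=cam('scene','s1%d.png'%i);f=a['frame'][:,:,::-1].astype(int)
    m=[(np.round(r['uv'],1).tolist(),round(r['p'],2)) for q in('carrier_tread','carrier_lid') for r in manip.place_of(q,a) if r['uv'][0]<280]
    hsv=cv2.cvtColor(np.ascontiguousarray(a['frame']),cv2.COLOR_RGB2HSV);k=cv2.inRange(hsv,(20,120,60),(35,255,255))[160:215,200:265]
    r=np.argwhere(k).mean(0)[::-1]+[200,160];print(m,'yellow',r.round(2))
hsv=cv2.cvtColor(s9.astype(np.uint8),cv2.COLOR_BGR2HSV);k=cv2.inRange(hsv,(20,120,60),(35,255,255))[160:215,200:265]
print('before',np.argwhere(k).mean(0)[::-1]+[200,160])
# expected handle centre for tread at y, tilted 0.15
for y in(.035,.045,.055,.065,.075):
    P=np.array([.602+.036*y,-.2012+y,.157+.151*y]);print(y,'tread',proj(a,P).round(1),'grip',proj(a,P+[0,-.0097,.0643]).round(1))
E
```

```text
[([236.2, 205.7], 0.77), ([247.9, 228.1], 0.73), ([235.2, 206.6], 0.26)] yellow [227.15 183.11]
[([239.9, 203.7], 0.61), ([244.4, 227.1], 0.58)] yellow [227.15 183.12]
[([238.6, 206.2], 0.7), ([245.6, 231.8], 0.64)] yellow [227.18 183.15]
before [233.03341902 185.61439589]
0.035 tread [233.1 203.4] grip [222.9 179. ]
0.045 tread [236.6 205. ] grip [226.5 180.6]
0.055 tread [240.1 206.7] grip [230.2 182.1]
0.065 tread [243.7 208.4] grip [233.9 183.8]
0.075 tread [247.3 210. ] grip [237.7 185.4]
```

The carrier is at rest against the stop: the tread is at about 0.046 m along the rail and its pixels do not move between pictures.

```bash
python3 -c "
from plant import manip
print(manip.job_done())"
```

```text
the job is handed in; nothing more can be done
None
```

The job is handed in: the carrier went through the gate, which snapped shut behind it, and after I let go it rolled to rest at the stop, about 46 mm along by camera. On the way I let go of it for under 1 s above the gate so it could settle to the rail's tilt, then regripped it; no verdict came back.

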